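# Secure a tube rack on a bench shaker with its swing bar

### The arm

A 6-joint arm with a two-finger parallel gripper is mounted at the origin on the work surface. World frame = base frame: x ahead of the robot, y to its left, z up, the work surface at z = 0. Lengths are in m, angles in rad, forces in N, time in s.
With the tool pointing down it reaches from about 0.35 to 0.775 m from the base axis. Payload 7.3 kg.
Tool frame: the origin (TCP) lies at the very end of the fingers, on their centre line; the grasp point (between the pads) lies 19 mm behind it; z points along the fingers, y is the direction in which the jaws open and shut (so a half turn about z gives the same grasp; the last joint's range is limited). The gripper opens to 92 mm and grips with 3 to 60 N. Pads are 19 mm wide; open, the fingers measure 130 mm over their backs; the gripper's body (75 mm by 190 mm) begins 47 mm behind the grasp point.
Start: joints at [1.144, 0.342, 1.524, -0, 1.275, -0.146], TCP at [0.145, 0.504, 0.205] pointing down, gripper open.
Joint ranges: [-2.53, 2.53], [-0.77, 2.02], [0.04, 2.7], [-1, 4.14], [0.28, 2.66], [-3.11, 3.11]. Speed limits (rad/s): [2.57, 2.57, 3.14, 3.14, 3.14, 3.14].

### API

Orientations are given as [roll, pitch, yaw] about the fixed x, y, z axes, in that order (R = Rz(yaw) Ry(pitch) Rx(roll)).
In Python, from cell import robot gives the robot as it stands.
- The arm moves only by the shell command python3 -m pendant 'ROWS' [OPENING] [FORCE]. ROWS is JSON, a list of rows, each a list of 2 entries, a list of its own where there are three numbers: the shift along the tool's x, y, z in mm, then the turn about the tool's z in degrees. In form: [[[x, y, z], turn], ...]. A call has 1 to 10 rows; each row is the pose to reach, as a shift and turn from the pose measured when the call began, along the tool's axes at that moment; what a row does not reach only later rows make up. A row lasts 1/12 s, in which the tool goes at most 41.7 mm and 7.16 degrees, less where a joint would pass 70% of its speed; a pose out of reach is approached as far as the arm can. A call with a gripper value outside its range is refused whole. OPENING is the opening, from 0 (shut) to 1 (fully open), set as the call begins (- or left out, the last holds). The fingers move at their own pace and stop on an object; FORCE is the grip in N (left out, the last holds). Time passes only in rows, so rows that repeat a pose let the fingers close. It gives the time, the measured TCP pose, the force and the opening at its end, in the units of the state.
- robot.observe(): the state, without advancing time (a new reading comes with each control period).
- robot.read_camera(name): name is "scene" or "top" or "wrist"; returns the picture (420x560x3 uint8, red, green, blue); there is no depth.
- robot.calibration(name): a dict with "vfov" (degrees; the focal length in pixels is half the picture's height over the tangent of half this angle, whatever the lens; pixels are square), "cx", "cy" (the principal point, pixels), "rvec" (rotation vector, rad) and "tvec" (3), from world to camera coordinates, as OpenCV has them. Camera axes: x right, y down, z forward; pixel columns grow to the right and rows downward; lengths in m; the calibration is good to about 2 mm. A picture is of the moment at which its call begins: read the wrist's pose just before it. calibration takes no time and is no camera call; for the wrist camera it gives the pose at the moment of the call.
- robot.hand_in(): hands the job in, once; it reports no verdict.
Trained networks look in the newest picture that a camera, given by its name, has taken for a name from the list of things; names that differ only in an ending like _2 or _b are one class to them, and where a whole thing is asked for, a point or a joint stands for the part that bears it (a point fixed in the world has none). Each returns a list of dicts, best first, with "p" (0 to 1); they miss things now and then, are a little off and sometimes report something else, mostly with a low value. They report only what shows in the picture. A call takes as long as a camera call. They do not tell look-alikes from the thing itself.
- robot.find_in(camera, query): "xy" ([column, row] as shares, 0 to 1, of the picture: columns of its width, rows of its height, amid what is visible of it).
The state is a dict: "time": time; "qpos": joint angles; "qvel": joint speeds; "joint_efforts": joint torques, N m; "tool_pos": TCP position; "tool_rot": TCP orientation; "contact_force": force on the tool from outside, world axes, zero at the start; "torque": the same for the moment, N m; "opening": finger opening in m.
Only numpy, scipy, OpenCV 4.12 (cv2) and the standard library are available. Lean on these libraries where they do the work, as an engineer would, in place of code of your own. Each camera call takes 0.05 s, during which the arm holds its last target.

### The job

Push the magenta tube rack back until its whole long side sits flush against the fence of the shaker deck. Then swing the retaining bar shut about its pin by pushing its free end, through the sprung roller catch, until it meets the stop screw, and keep it pressed on the screw with about 13 N for half a second, never more than 18 N. Let go and leave rack and bar there; do not disturb the bottle, the jar or the tube stand.

Things in the scene. Friction and masses are not known exactly. Their poses are not given: they have to be found in the camera images.
- shaker: Fixed cream bench shaker, flat grey deck on top, deck surface 85 mm above the table. Origin: on the table; the deck spans x -150 to +140, y -120 to +180 mm in this frame. All positions called 'shaker' are mm in this frame. The fence is at its -y side, the bar opens to +y.
- pin (a point): Axis of the fixed steel pivot pin at deck height, at shaker (105, 0). Pin 11 mm thick, with a 24 mm wide head, top 27 mm above the deck.
- fence (a point): Foot of the aluminium fence's working face, mid-length, at shaker (0, -94). The fence is 128 mm long along x, 30 mm high, the face looks to +y. Low end lips (12 mm high) stand at shaker x -60 and +60, from y -94 to -30.
- roller (a point): Where the orange catch roller's axis stands with the bar away, at deck height: shaker (-92, 10.5). Roller 16 mm across, on a damped spring slide, yields towards shaker -x; its bracket reaches 24 mm above the deck. Its black housing fills shaker x -147 to -120, y -4 to 26, 24 mm high.
- stop: Blue stop block on the deck, 18 x 22 mm, 22 mm high. Origin: under its centre, deck height, shaker (-74, -31). A rigid 10 mm thick steel set screw stands out of it towards +y, 10 mm above the deck. It is set differently each time: tip 16 to 26 mm beyond the origin in y (shaker y -15 to -5): find it by feel.
- bar: Aluminium bar, red band near the free end, 20 mm wide, 18 high, 0.2 kg, loose and flat on the deck, 13 mm hole over the pin (1 mm play). Origin: underside, hole centre; points along its -x. Starts swung open, free end to shaker +y (own yaw 0.62 to 0.88 rad less than the shaker's). Shut, it lies along the shaker's x within 0.035 rad.
- bar_tip (a point): Centre of the bar's rounded end (radius 10 mm), 190 mm from the hole, at half height. It meets the roller about 0.14 rad before the shaker's x axis; passing takes up to 8 N at the end if slow, more if fast. From 0.05 rad on the catch pulls the bar shut and keeps it on the screw with 2 to 6 N, which may add to your push.
- rack: Magenta microtube rack, solid block 100 (x) x 76 (y) x 40 mm high, tube caps up to 47 mm, 0.3 kg, loose on the deck. Origin: centre of the underside. Starts 12 to 28 mm short of the fence, slightly askew. Home: -y side flat on the fence, origin at shaker y -56; it then clears the shut bar by 3 mm or more.
- rack_near (a point): Middle height of the rack's +y side at its -x end (at home y -18 mm in the shaker frame).
- rack_far (a point): Middle height of the rack's +y side at its +x end (at home y -18 mm in the shaker frame).
- reagent_bottle: Amber reagent bottle with white cap, 64 mm across, 150 mm high, on the table; leave alone. Origin: centre of underside.
- jar: White jar, 68 mm across, 85 mm high, on the table; leave alone. Origin: centre of underside.
- tube_stand: White stand of green-capped tubes, 70 x 130 mm, 109 mm high, on the table; leave alone. Origin: centre of underside.
Not all that is in view belongs to the job. What is shaped like the rack but yellow is not meant. Of the things that look like the bar, the larger one is meant.

How it is judged:
On the way, in this order (a step that is already met when the one before it is completed fails the run):
1. the rack sits flush on the fence, both ends of its +y side within 2.5 mm of home (y of each of rack_near, rack_far in the frame of shaker below -0.0155 m), for 0.2 s.
2. the bar is pressed on the stop screw with more than 8 N (contact force between bar and stop above 8 N), for 0.3 s.
At the end, for the whole second after the job is handed in: The bar is shut behind the roller catch (free end centre at shaker y below 9 mm) and rests on the stop screw with at least 0.7 N from the catch; both ends of the rack's +y side are within 2.5 mm of home (rack flush on the fence); bar and rack are at rest (all of step 1 and contact force between bar and stop above 0.7 N and y of bar_tip in the frame of shaker below 0.009 m and linear speed of each of bar, rack below 0.01 m/s); the robot touches nothing.
It fails at once if the bar presses the stop with more than 18 N (contact force between bar and stop above 18 N).
It fails at once if the rack tips by more than 0.2 rad (angle between rack's own z axis and vertical above 0.2 rad).
It fails at once if the reagent bottle is disturbed (moved over 20 mm) (distance of reagent_bottle from where it was at the start of the episode above 0.02 m).
It fails at once if the jar is disturbed (moved over 20 mm) (distance of jar from where it was at the start of the episode above 0.02 m).
It fails at once if the tube stand is disturbed (moved over 20 mm) (distance of tube_stand from where it was at the start of the episode above 0.02 m).
It also fails if it takes over 58 s, if anything falls off the work surface, if the arm or the gripper's body presses on something with over 40 N, if the wrist force passes 120 N, or if a joint passes its speed limit or range.

## Working session

There is one attempt and no reset: what is moved stays moved. The work goes in short steps, Python scripts to look and compute and a shell command to move; the robot and the scene stay as the last step left them, time stands still between calls to the robot, and variables do not carry over. Pictures are saved under pics/ and viewed, and the job is handed in when it is done.

```bash
mkdir -p pics; ls; python3 - <<'E'
from cell import robot
import cv2
s=robot.observe(); print(s)
for n in ["scene","top","wrist"]:
    im=robot.read_camera(n); cv2.imwrite(f"pics/{n}0.png",im[:,:,::-1]); print(n,robot.calibration(n))
E
```

```text
pics
{'time': 0.0, 'qpos': array([ 1.14403062e+00,  3.42717848e-01,  1.52504869e+00, -3.77614671e-05,
        1.27540850e+00, -1.46024763e-01]), 'qvel': array([-0.00014205,  0.00046258,  0.00068069, -0.00021623, -0.00039016,
       -0.00159585]), 'joint_efforts': array([-4.55411719e-04, -4.31239843e+01, -2.44222444e+01,  7.18205888e-02,
        5.58702531e-02, -1.42366421e-04]), 'tool_pos': array([0.14527031, 0.50402059, 0.20393648]), 'tool_rot': array([-3.14002186e+00, -1.94522042e-04,  2.86086258e+00]), 'contact_force': array([0.08023324, 0.08817988, 0.15153678]), 'torque': array([0.00580603, 0.00351531, 0.01649975]), 'opening': 0.09145143561329287}
scene {'vfov': 46.62291353825418, 'cx': 279.85486213269905, 'cy': 212.32196560209817, 'rvec': array([ 1.48229849,  1.9795326 , -0.88832169]), 'tvec': array([ 0.12387277, -0.2840618 ,  1.75413325])}
top {'vfov': 56.08442871710163, 'cx': 282.67912464944936, 'cy': 203.02489981143842, 'rvec': array([ 2.17163619, -2.10651938,  0.17676171]), 'tvec': array([-0.01538472,  0.55564909,  1.18137306])}
wrist {'vfov': 59.871591756681795, 'cx': 284.2283008570078, 'cy': 208.5398869040595, 'rvec': array([-2.3362584 , -1.75744774, -0.22784769]), 'tvec': array([-0.52456837, -0.03280817,  0.3897508 ])}
```

View pics/scene0.png

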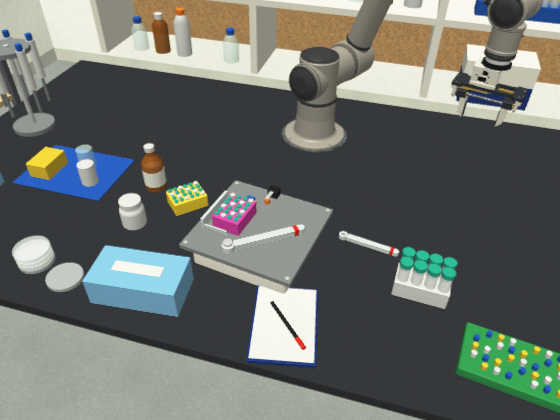

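View pics/top0.png

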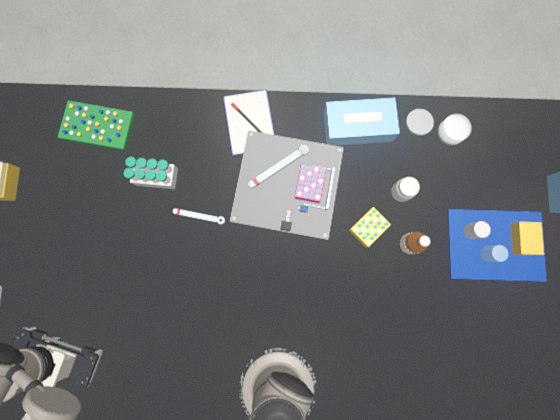

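View pics/wrist0.png

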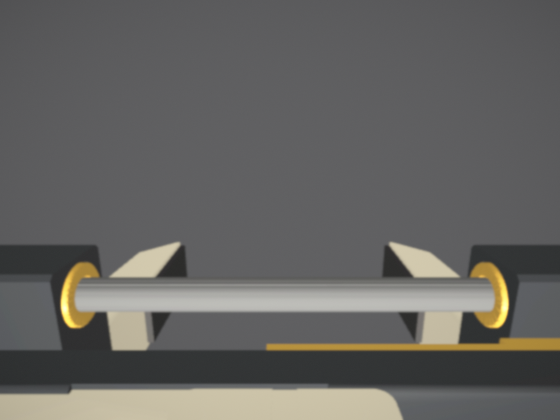

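```bash
cat > h.py <<'E'
import numpy as np, cv2
from cell import robot
def K(c,h=420):
    f=h/2/np.tan(np.radians(c["vfov"])/2); return np.array([[f,0,c["cx"]],[0,f,c["cy"]],[0,0,1]])
def ray(c,px,z):
    R=cv2.Rodrigues(c["rvec"])[0]; o=-R.T@c["tvec"]
    d=R.T@np.linalg.inv(K(c))@np.array([px[0],px[1],1.]); return o+d*(z-o[2])/d[2]
def proj(c,P):
    return cv2.projectPoints(np.array(P,float).reshape(-1,3),c["rvec"],c["tvec"],K(c),None)[0].reshape(-1,2)
E
python3 - <<'E'
import cv2
a=cv2.imread("pics/top0.png")[115:255,215:405]; cv2.imwrite("pics/topc.png",cv2.resize(a,None,fx=4.2,fy=4.2,interpolation=cv2.INTER_CUBIC))
a=cv2.imread("pics/scene0.png")[170:300,170:345]; cv2.imwrite("pics/scenec.png",cv2.resize(a,None,fx=4.5,fy=4.5,interpolation=cv2.INTER_CUBIC))
E
```

```text
(no output)
```

View pics/topc.png

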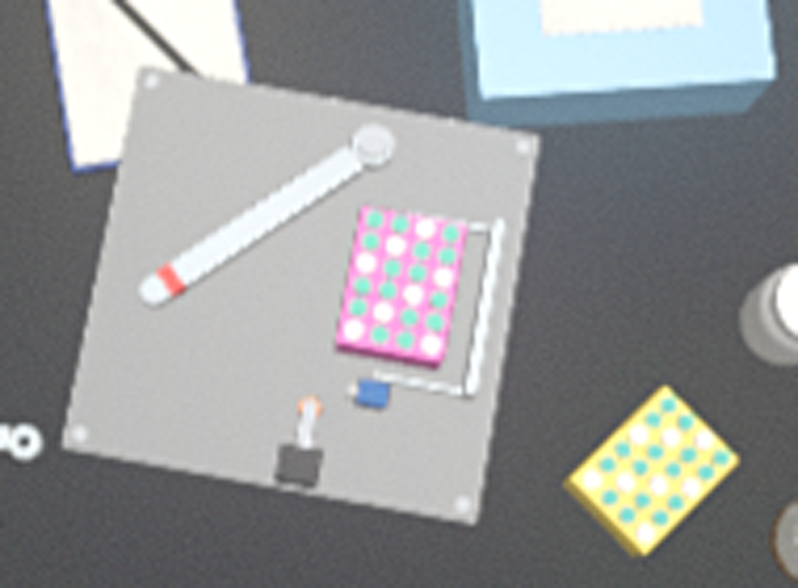

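View pics/scenec.png

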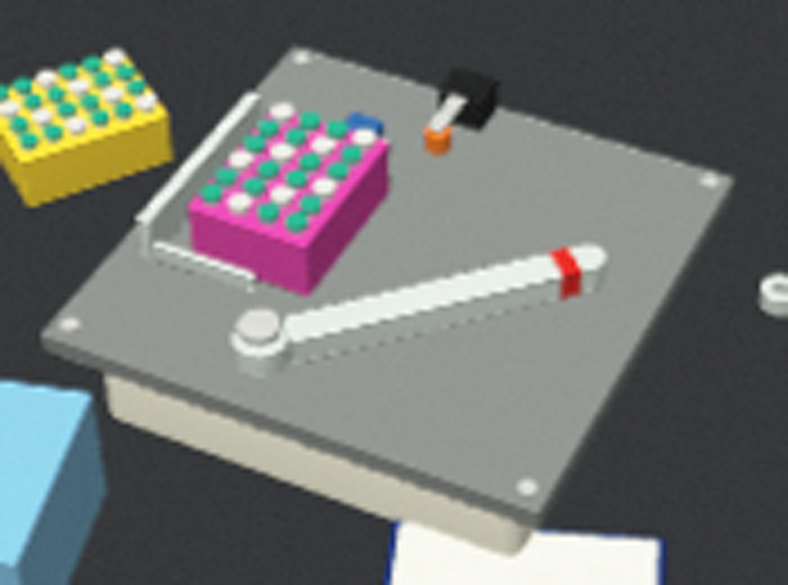

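```bash
cat > fit.py <<'E'
from h import *
from scipy.optimize import least_squares
T=lambda p:(215+p[0]/4.2-0.38,115+p[1]/4.2-0.38)
S=lambda p:(170+p[0]/4.5-0.39,170+p[1]/4.5-0.39)
ct,cs=robot.calibration("top"),robot.calibration("scene")
D=.085
obs=[(ct,(140,180,D),T((141,67))),(ct,(140,-120,D),T((538,135))),(ct,(-150,180,D),T((64,447))),(ct,(-150,-120,D),T((477,522))),
(cs,(-150,-120,D),S((293,45))),(cs,(-150,180,D),S((733,180))),(cs,(140,-120,D),S((43,338))),(cs,(140,180,D),S((541,520))),
(ct,(105,0,D+.027),T((374,144))),(ct,(-74,-31,D+.022),T((376,393))),(ct,(-92,10.5,D+.02),T((310,407))),
(ct,(64,-97,D+.03),T((499,222))),(ct,(-64,-97,D+.03),T((474,392)))]
def W(q,p):
    c,s=np.cos(q[2]),np.sin(q[2]); x,y=p[0]/1e3,p[1]/1e3
    return (q[0]+c*x-s*y,q[1]+s*x+c*y,p[2])
def f(q): return np.concatenate([proj(c,W(q,p))[0]-o for c,p,o in obs])
if __name__=="__main__":
    r=least_squares(f,[.55,0,-.1],loss="soft_l1"); q=r.x; print(q)
    for o,e in zip(obs,f(q).reshape(-1,2)): print(o[1],e.round(2))
    def inv(P):
        d=P[:2]-q[:2];c,s=np.cos(q[2]),np.sin(q[2]);return np.round([1e3*(c*d[0]+s*d[1]),1e3*(-s*d[0]+c*d[1])],1)
    for n,px,z in [("bar tip end top",(153,289),.103),("rackcorner +x+y top",(364,207),.125),("+x-y",(467,218),.125),("-x-y",(440,357),.125),("-x+y",(340,346),.125)]:
        P=ray(ct,T(px),z); print("top",n,P.round(4),inv(P))
    for n,px,z in [("bartip",(592,258),.103),("+x-y",(190,207),.125),("+x+y",(307,243),.125),("-x+y",(388,143),.125),("+x+y bottom",(305,295),.085),]:
        P=ray(cs,S(px),z); print("scene",n,P.round(4),inv(P))
    for cam in("top","scene"):
        robot.read_camera(cam)
        for n in ["bar","bar_tip","rack","rack_near","rack_far","pin","roller","stop","reagent_bottle","jar","tube_stand"]:
            print(cam,n,[(np.round(np.array(d["xy"])*[560,420],1),round(d["p"],2)) for d in robot.find_in(cam,n)[:2]])
E
python3 fit.py
```

```text
[ 0.61094878 -0.04104476 -0.14847508]
(140, 180, 0.085) [-0.31 -0.86]
(140, -120, 0.085) [ 0.77 -0.3 ]
(-150, 180, 0.085) [-0.6   0.25]
(-150, -120, 0.085) [0.33 0.32]
(-150, -120, 0.085) [ 0.04 -0.18]
(-150, 180, 0.085) [ 0.6  -1.04]
(140, -120, 0.085) [-0.65 -0.97]
(140, 180, 0.085) [ 0.1  -1.74]
(105, 0, 0.112) [ 0.05 -1.02]
(-74, -31, 0.10700000000000001) [-0.42 -0.3 ]
(-92, 10.5, 0.10500000000000001) [ 0.34 -0.08]
(64, -97, 0.115) [ 0.12 -1.18]
(-64, -97, 0.115) [-0.79  0.18]
top bar tip end top [0.6027 0.0977 0.103 ] [-28.7 136. ]
top rackcorner +x+y top [ 0.6615 -0.0498  0.125 ] [51.3 -1.1]
top +x-y [ 0.6558 -0.1223  0.125 ] [ 56.4 -73.7]
top -x-y [ 0.5562 -0.1048  0.125 ] [-44.7 -71.2]
top -x+y [ 0.5618 -0.0353  0.125 ] [-49.5  -1.6]
scene bartip [0.6038 0.0986 0.103 ] [-27.7 137.1]
scene +x-y [ 0.6515 -0.1214  0.125 ] [ 52.  -73.5]
scene +x+y [ 0.6607 -0.049   0.125 ] [50.4 -0.5]
scene -x+y [ 0.5664 -0.0332  0.125 ] [-45.2   1.1]
scene +x+y bottom [ 0.6609 -0.052   0.085 ] [51.  -3.4]
top bar [(array([275.3, 169.2]), 0.86), (array([198.2, 217. ]), 0.71)]
top bar_tip [(array(
[... 558 characters left out ...]
ay([365.7, 245.4]), 0.92), (array([265.3, 245.1]), 0.67)]
scene bar_tip [(array([267.2, 239.2]), 0.9), (array([368. , 243.8]), 0.85)]
scene rack [(array([233. , 213.9]), 0.74), (array([189. , 197.6]), 0.71)]
scene rack_near [(array([234.5, 215.6]), 0.73), (array([188.7, 200.5]), 0.6)]
scene rack_far [(array([233.1, 213.1]), 0.86), (array([184.3, 198.6]), 0.65)]
scene pin [(array([266.2, 244.4]), 0.91)]
scene roller [(array([269. , 245.9]), 0.84), (array([421.2, 276.3]), 0.16)]
scene stop []
scene reagent_bottle [(array([152.1, 172.9]), 0.95), (array([264.4, 244.3]), 0.45)]
scene jar [(array([132.1, 213. ]), 0.91), (array([263.3, 242.5]), 0.19)]
scene tube_stand [(array([420.7, 274.9]), 0.8)]
```

```bash
cat > mv.py <<'E'
import sys
from h import *
from scipy.spatial.transform import Rotation as Ro
q=np.array([0.61095,-0.04104,-0.14848])
def state():
    s=robot.observe(); R=Ro.from_euler("xyz",s["tool_rot"]).as_matrix(); return s,R
def S2W(x,y,z): 
    c,t=np.cos(q[2]),np.sin(q[2]); return np.array([q[0]+(c*x-t*y)/1e3,q[1]+(t*x+c*y)/1e3,z/1e3])
def show():
    s,R=state(); d=s["tool_pos"][:2]-q[:2]; c,t=np.cos(q[2]),np.sin(q[2])
    Rs=np.array([[c,t],[-t,c]]); 
    print("t",round(s["time"],2),"shaker xyz",(1e3*(Rs@d)).round(1),round(1e3*s["tool_pos"][2],1),"Fsh",(Rs@s["contact_force"][:2]).round(2),round(s["contact_force"][2],2),"yawerr deg",round(np.degrees(s["tool_rot"][2]-(np.pi/2+q[2])),2),"open",round(s["opening"]*1e3,1),"tilt",np.round(s["tool_rot"][:2],4))
def to(x,y,z):
    s,R=state(); print("->",(x,y,z),"tool mm",(1e3*R.T@(S2W(x,y,z)-s["tool_pos"])).round(1))
if __name__=="__main__":
    show()
    for a in sys.argv[1:]: to(*map(float,a.split(",")))
E
python3 mv.py 2,30,205
```

```text
t 1.35 shaker xyz [-541.1  470.7] 204.6 Fsh [ 0.75 -0.69] -0.04 yawerr deg 82.42 open 92.1 tilt [3.1415 0.    ]
-> (2.0, 30.0, 205.0) tool mm [-5.964e+02 -3.652e+02 -4.000e-01]
```

```bash
python3 -m pendant '[[[-30,-18,0],4],[[-60,-36,0],8],[[-90,-55,0],12],[[-120,-73,0],17],[[-150,-91,0],21],[[-180,-110,0],25],[[-210,-128,0],29],[[-240,-147,0],33],[[-270,-165,0],37],[[-300,-184,0],42]]' 0.54 30; python3 mv.py 2,30,205
```

```text
time: 2.18
tool_pos: [0.3837, 0.2432, 0.2048]
tool_rot: [3.141, -0.0, 2.124]
contact_force: [0.5, -0.1, 0.0]
opening: 0.0496
t 2.18 shaker xyz [-266.8  247.4] 204.8 Fsh [ 0.48 -0.02] 0.01 yawerr deg 40.23 open 49.6 tilt [ 3.1409 -0.    ]
-> (2.0, 30.0, 205.0) tool mm [-3.396e+02  6.480e+01 -1.000e-01]
```

```bash
python3 -m pendant '[[[-35,7,0],4],[[-70,13,0],8],[[-105,20,0],12],[[-140,27,0],16],[[-175,33,0],20],[[-210,40,0],24],[[-245,47,0],28],[[-280,53,0],32],[[-312,60,0],36],[[-340,65,0],40]]'; python3 mv.py 2,20,110 2,25,100
```

```text
time: 3.02
tool_pos: [0.6191, -0.0138, 0.2047]
tool_rot: [3.141, -0.0, 1.422]
contact_force: [0.3, 1.5, 0.7]
opening: 0.0496
t 3.02 shaker xyz [ 4.  28.1] 204.7 Fsh [0.08 1.52] 0.65 yawerr deg -0.02 open 49.6 tilt [ 3.1409e+00 -4.0000e-04]
-> (2.0, 20.0, 110.0) tool mm [-8.1 -2.1 94.6]
-> (2.0, 25.0, 100.0) tool mm [ -3.2  -2.1 104.6]
```

```bash
python3 -m pendant '[[[-1,-1,30],0],[[-3,-2,60],0],[[-4,-2,85],0],[[-4,-2,100],0],[[-4,-2,104],0],[[-4,-2,104],0]]'; python3 mv.py; python3 - <<'E'
from h import *
im=robot.read_camera("scene"); cv2.imwrite("pics/s1.png",cv2.resize(im[150:300,150:350,::-1],None,fx=4,fy=4))
E
```

```text
time: 3.52
tool_pos: [0.6159, -0.0174, 0.0995]
tool_rot: [-3.14, -0.0, 1.422]
contact_force: [0.4, -0.4, -0.3]
opening: 0.0497
t 3.52 shaker xyz [ 1.4 24.1] 99.5 Fsh [ 0.41 -0.32] -0.28 yawerr deg -0.03 open 49.7 tilt [-3.1397e+00 -4.0000e-04]
```

View pics/s1.png

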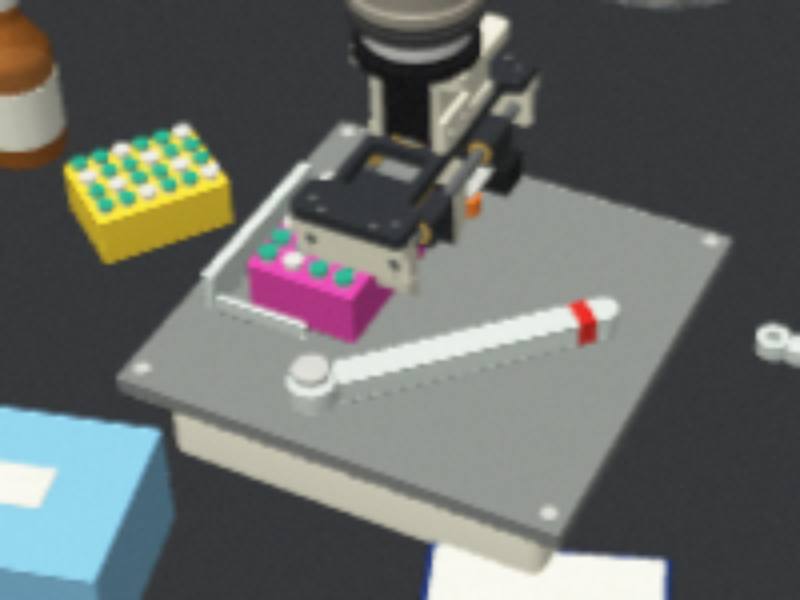

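The picture shows the fingers (crop 330,270) standing behind the magenta rack (crop 310,290), clear of the bar. I push now.

```bash
python3 -m pendant '[[[-3,0,0],0],[[-6,0,0],0],[[-9,0,0],0],[[-12,0,0],0],[[-15,0,0],0],[[-18,0,0],0],[[-20,0,0],0],[[-22,0,0],0],[[-24,0,0],0],[[-26,0,0],0]]'; python3 mv.py;  python3 -m pendant '[[[-1,0,0],0],[[-2,0,0],0],[[-3,0,0],0],[[-3,0,0],0]]'; python3 mv.py
```

```text
time: 4.4
tool_pos: [0.6131, -0.0432, 0.1011]
tool_rot: [3.14, -0.001, 1.422]
contact_force: [-0.1, 3.5, 2.6]
opening: 0.0496
t 4.4 shaker xyz [ 2.4 -1.8] 101.1 Fsh [-0.64  3.39] 2.62 yawerr deg -0.01 open 49.6 tilt [ 3.1403e+00 -6.0000e-04]
time: 4.73
tool_pos: [0.6126, -0.0463, 0.1011]
tool_rot: [3.14, -0.001, 1.422]
contact_force: [0.1, 3.2, 3.2]
opening: 0.0495
t 4.73 shaker xyz [ 2.4 -4.9] 101.1 Fsh [-0.33  3.19] 3.25 yawerr deg -0.02 open 49.5 tilt [ 3.1404e+00 -6.0000e-04]
```

```bash
for i in 1 2 3; do python3 -m pendant '[[[-0.5,0,0],0],[[-1,0,0],0],[[-1,0,0],0]]' >/dev/null; python3 mv.py; done
```

```text
t 4.98 shaker xyz [ 2.4 -6. ] 101.0 Fsh [-0.49  3.02] 2.24 yawerr deg -0.02 open 49.6 tilt [ 3.1405e+00 -5.0000e-04]
t 5.23 shaker xyz [ 2.5 -6.7] 101.0 Fsh [0.6  4.72] 1.92 yawerr deg -0.02 open 49.7 tilt [ 3.1403e+00 -1.0000e-03]
t 5.48 shaker xyz [ 2.6 -7. ] 101.1 Fsh [0.79 6.53] 2.15 yawerr deg -0.01 open 49.8 tilt [ 3.1399e+00 -2.2000e-03]
```

```bash
for k in 1.5 2.2; do :; done; python3 -m pendant '[[[-1,0,0],0],[[-1.5,0,0],0],[[-1.5,0,0],0],[[-1.5,0,0],0]]' >/dev/null; python3 mv.py; python3 -m pendant '[[[-1,0,0],0],[[-2,0,0],0],[[-2,0,0],0],[[-2,0,0],0]]' >/dev/null; python3 mv.py
```

```text
t 5.82 shaker xyz [ 2.6 -7.2] 101.1 Fsh [0.38 8.2 ] 2.4 yawerr deg -0.02 open 49.6 tilt [ 3.1398 -0.0043]
t 6.15 shaker xyz [ 2.6 -7.3] 101.1 Fsh [-0.23  9.51] 2.66 yawerr deg 0.0 open 49.3 tilt [ 3.1396 -0.007 ]
```

```bash
python3 -m pendant '[[[-1.5,0,0],0],[[-3,0,0],0],[[-3,0,0],0],[[-3,0,0],0]]' >/dev/null; python3 mv.py;python3 -m pendant '[[[4,0,0],0],[[10,0,0],0],[[18,0,0],0],[[20,0,-35],0],[[20,0,-70],0],[[20,0,-100],0]]' 0 20; python3 mv.py 6,160,190
```

```text
t 6.48 shaker xyz [ 2.6 -7.5] 101.1 Fsh [ 0.11 13.64] 3.29 yawerr deg 0.02 open 49.9 tilt [ 3.1393 -0.0112]
time: 6.98
tool_pos: [0.6148, -0.0301, 0.2028]
tool_rot: [3.14, -0.01, 1.423]
contact_force: [0.5, -0.1, -0.4]
opening: 0.0141
t 6.98 shaker xyz [ 2.2 11.4] 202.8 Fsh [ 0.53 -0.03] -0.44 yawerr deg 0.03 open 14.1 tilt [ 3.1397 -0.0101]
-> (6.0, 160.0, 190.0) tool mm [148.4   3.8  14.3]
```

```bash
python3 -m pendant '[[[35,3,0],0],[[70,6,0],0],[[105,9,0],0],[[130,12,0],0],[[137,13,0],0],[[137,13,0],0]]' 0; python3 mv.py 16,148,91; python3 - <<'E'
from h import *
im=robot.read_camera("top"); cv2.imwrite("pics/t2.png",cv2.resize(im[115:255,215:405,::-1],None,fx=4.2,fy=4.2,interpolation=cv2.INTER_CUBIC))
im=robot.read_camera("scene"); cv2.imwrite("pics/s2.png",cv2.resize(im[150:300,150:350,::-1],None,fx=4,fy=4,interpolation=cv2.INTER_CUBIC))
E
```

```text
time: 7.48
tool_pos: [0.6479, 0.1054, 0.2036]
tool_rot: [3.14, -0.009, 1.426]
contact_force: [-0.8, -0.4, 0.0]
opening: 0.0003
t 7.48 shaker xyz [ 14.8 150.3] 203.6 Fsh [-0.76 -0.52] 0.03 yawerr deg 0.19 open 0.3 tilt [ 3.1403 -0.0095]
-> (16.0, 148.0, 91.0) tool mm [ -3.4   1.  112.5]
```

View pics/t2.png

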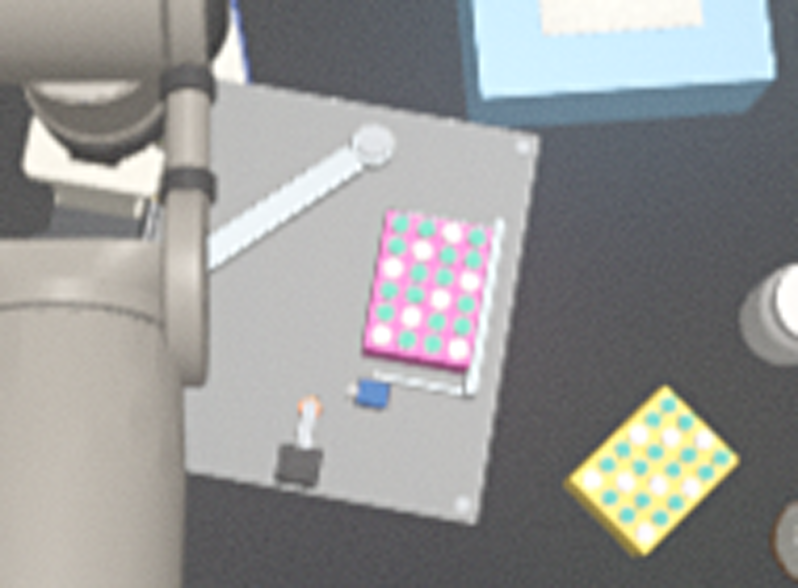

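View pics/s2.png

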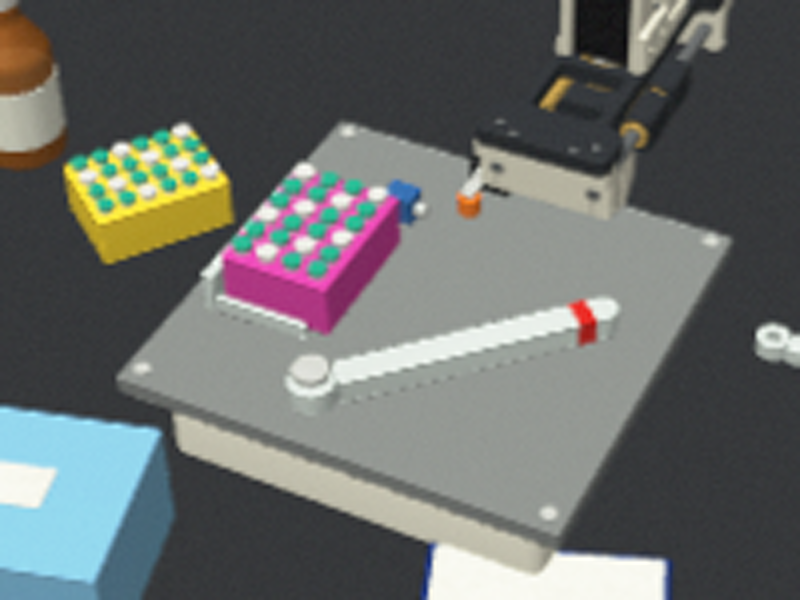

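```bash
python3 - <<'E'
from h import *; from mv import q
im=cv2.imread("pics/t2.png")
hsv=cv2.cvtColor(im,cv2.COLOR_BGR2HSV)
m=cv2.inRange(hsv,(140,60,80),(172,255,255)); m=cv2.morphologyEx(m,cv2.MORPH_CLOSE,np.ones((41,41)))
c=max(cv2.findContours(m,0,1)[0],key=cv2.contourArea); c=cv2.convexHull(c).reshape(-1,2)
# left (+y) edge and right edge per row
L=[];R=[]
for r in range(232,342,2):
    xs=np.where(m[r])[0]; L.append((xs.min(),r)); R.append((xs.max()+1,r))
ct=robot.calibration("top")
def sh(p):
    P=ray(ct,(215+p[0]/4.2-.38,115+p[1]/4.2-.38),.125)
    d=P[:2]-q[:2];cc,s=np.cos(q[2]),np.sin(q[2]);return 1e3*np.array([cc*d[0]+s*d[1],-s*d[0]+cc*d[1]])
for E in (L,R):
    A=np.array([sh(p) for p in E]); k=np.polyfit(A[:,0],A[:,1],1); print("slope",k[0],"y at -50,50",np.polyval(k,[-50,50]))
fe=[sh(p) for p in [(495,222),(470,392)]];print(fe)
E
python3 mv.py
```

```text
slope -0.004204423973449936 y at -50,50 [-16.6777204  -17.09816279]
slope -0.004534894482200156 y at -50,50 [-92.34197901 -92.79546846]
[array([ 57.08851587, -93.53963674]), array([-65.22864902, -95.55478453])]
t 7.58 shaker xyz [ 15.  147.6] 203.7 Fsh [0.53 0.49] -0.89 yawerr deg 0.03 open 0.7 tilt [ 3.1405 -0.0089]
```

```bash
python3 -m pendant '[[[0,1,38],0],[[0,1,76],-4],[[0,1,100],-8],[[0,1,110],-8],[[0,1,112],-8],[[0,1,112],-8]]' 0; cat >> mv.py <<'E'
    r=165
    for th in [.75,.65,.55,.45,.35,.28,.22,.18,.14,.1,.05,0]:
        x=105-r*np.cos(th)+10*np.sin(th)+17.5; y=r*np.sin(th)+10*np.cos(th)+12.1
        print(th,end=" "); to(round(x,1),round(y,1),91)
E
python3 mv.py
```

```text
time: 8.08
tool_pos: [0.6494, 0.1024, 0.0924]
tool_rot: [3.139, -0.008, 1.559]
contact_force: [-1.0, -0.0, -0.4]
opening: 0.0007
t 8.08 shaker xyz [ 16.8 147.5] 92.4 Fsh [-0.98 -0.16] -0.38 yawerr deg 7.84 open 0.7 tilt [ 3.1387 -0.0084]
0.75 -> (np.float64(8.6), np.float64(131.9), 91) tool mm [-14.4 -10.2   1.2]
0.65 -> (np.float64(-2.8), np.float64(119.9), 91) tool mm [-24.7 -23.2   1.1]
0.55 -> (np.float64(-12.9), np.float64(106.9), 91) tool mm [-36.2 -34.9   1. ]
0.45 -> (np.float64(-21.7), np.float64(92.9), 91) tool mm [-48.9 -45.6   0.9]
0.35 -> (np.float64(-29.1), np.float64(78.1), 91) tool mm [-62.5 -54.9   0.7]
0.28 -> (np.float64(-33.3), np.float64(67.3), 91) tool mm [-72.7 -60.5   0.6]
0.22 -> (np.float64(-36.3), np.float64(57.9), 91) tool mm [-81.6 -64.8   0.5]
0.18 -> (np.float64(-38.0), np.float64(51.5), 91) tool mm [-87.7 -67.4   0.5]
0.14 -> (np.float64(-39.5), np.float64(45.0), 91) tool mm [-93.9 -69.7   0.4]
0.1 -> (np.float64(-40.7), np.float64(38.5), 91) tool mm [-100.2  -71.8    0.3]
0.05 -> (np.float64(-41.8), np.float64(30.3), 91) tool mm [-108.2  -74.     0.3]
0 -> (np.float64(-42.5), np.float64(22.1), 91) tool mm [-116.2  -75.8    0.2]
```

```bash
python3 -m pendant '[[[-5,-3,1],0],[[-10,-7,1],0],[[-14,-10,1],0],[[-18,-15,1],0],[[-22,-20,1],0],[[-26,-25,1],0],[[-31,-30,1],0],[[-36,-35,1],0],[[-42,-40,1],0],[[-49,-45,1],0]]' ; python3 mv.py; python3 - <<'E'
from h import *
im=robot.read_camera("scene"); cv2.imwrite("pics/s3.png",cv2.resize(im[150:300,150:350,::-1],None,fx=4,fy=4,interpolation=cv2.INTER_CUBIC))
E
```

```text
time: 8.92
tool_pos: [0.6032, 0.0535, 0.0908]
tool_rot: [3.139, -0.008, 1.559]
contact_force: [0.6, 0.0, -0.3]
opening: 0.0003
t 8.92 shaker xyz [-21.6  92.4] 90.8 Fsh [0.56 0.13] -0.29 yawerr deg 7.85 open 0.3 tilt [ 3.1387 -0.0085]
0.75 -> (np.float64(8.6), np.float64(131.9), 91) tool mm [35.  35.3  0.2]
0.65 -> (np.float64(-2.8), np.float64(119.9), 91) tool mm [24.7 22.4  0.1]
0.55 -> (np.float64(-12.9), np.float64(106.9), 91) tool mm [13.2 10.6 -0. ]
0.45 -> (np.float64(-21.7), np.float64(92.9), 91) tool mm [ 0.5  0.  -0.2]
0.35 -> (np.float64(-29.1), np.float64(78.1), 91) tool mm [-13.1  -9.4  -0.3]
0.28 -> (np.float64(-33.3), np.float64(67.3), 91) tool mm [-23.2 -15.   -0.4]
0.22 -> (np.float64(-36.3), np.float64(57.9), 91) tool mm [-32.1 -19.2  -0.5]
0.18 -> (np.float64(-38.0), np.float64(51.5), 91) tool mm [-38.3 -21.8  -0.6]
0.14 -> (np.float64(-39.5), np.float64(45.0), 91) tool mm [-44.5 -24.2  -0.6]
0.1 -> (np.float64(-40.7), np.float64(38.5), 91) tool mm [-50.8 -26.3  -0.7]
0.05 -> (np.float64(-41.8), np.float64(30.3), 91) tool mm [-58.7 -28.5  -0.7]
0 -> (np.float64(-42.5), np.float64(22.1), 91) tool mm [-66.8 -30.3  -0.8]
```

View pics/s3.png

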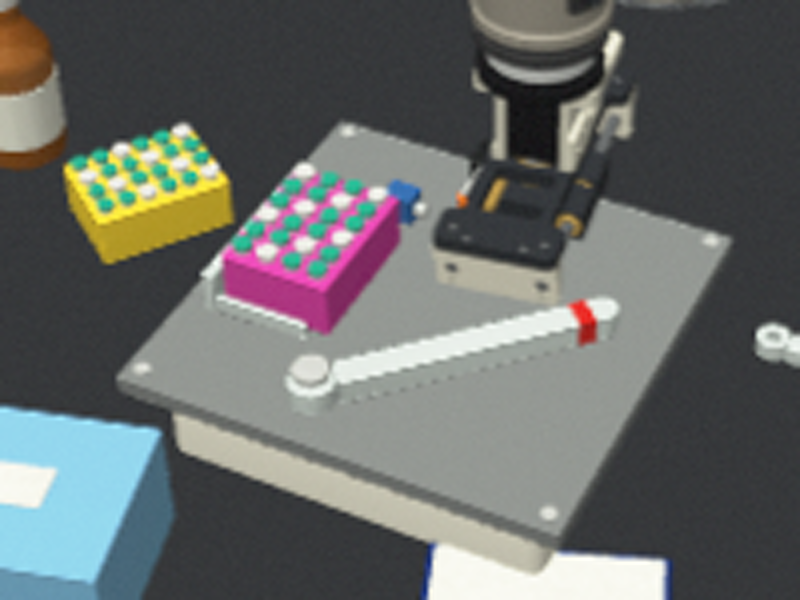

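```bash
python3 - <<'E'
from h import *
from mv import *
s,R=state(); P=s["tool_pos"]
print(P)
for cam in("scene","top","wrist"):
    c=robot.calibration(cam); im=robot.read_camera(cam)[:,:,::-1].copy()
    if cam!="wrist":
        u=proj(c,[P,S2W(16.8,147.5,91),S2W(105,0,103),S2W(-29,136,103)]); print(cam,u.round(1))
        o=np.array([150,150] if cam=="scene" else [215,115]); a=cv2.resize(im[o[1]:o[1]+150,o[0]:o[0]+200],None,fx=4,fy=4,interpolation=cv2.INTER_CUBIC)
        for i,p in enumerate(u): cv2.circle(a,tuple(int(v) for v in (p-o)*4),5,[(0,255,0),(255,255,0),(0,0,255),(255,0,255)][i],2)
        im=a
    cv2.imwrite(f"pics/{cam}4.png",im)
E
```

```text
[0.60237585 0.05217733 0.09073587]
scene [[283.5 226.5]
 [297.9 242.8]
 [227.7 244.2]
 [301.  226.5]]
top [[266.4 184.8]
 [250.5 169.1]
 [303.5 148.8]
 [251.  183.5]]
```

View pics/scene4.png

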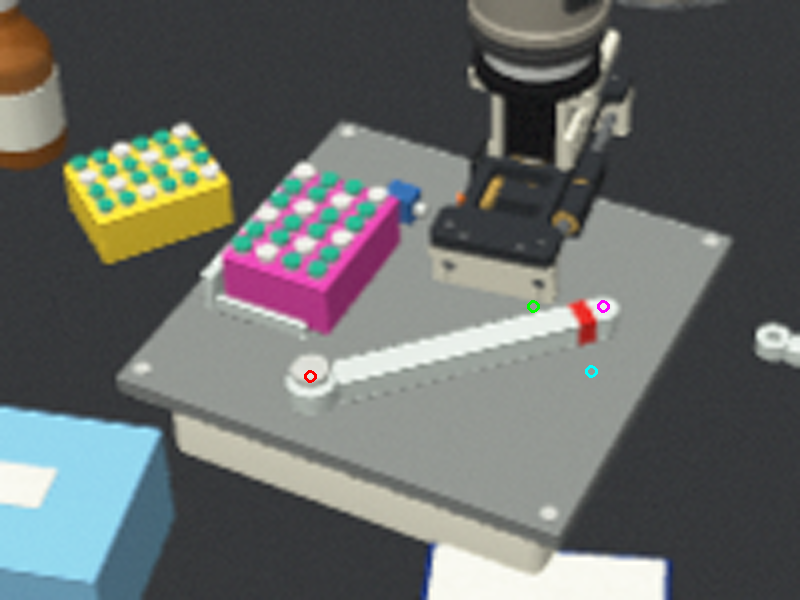

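View pics/top4.png

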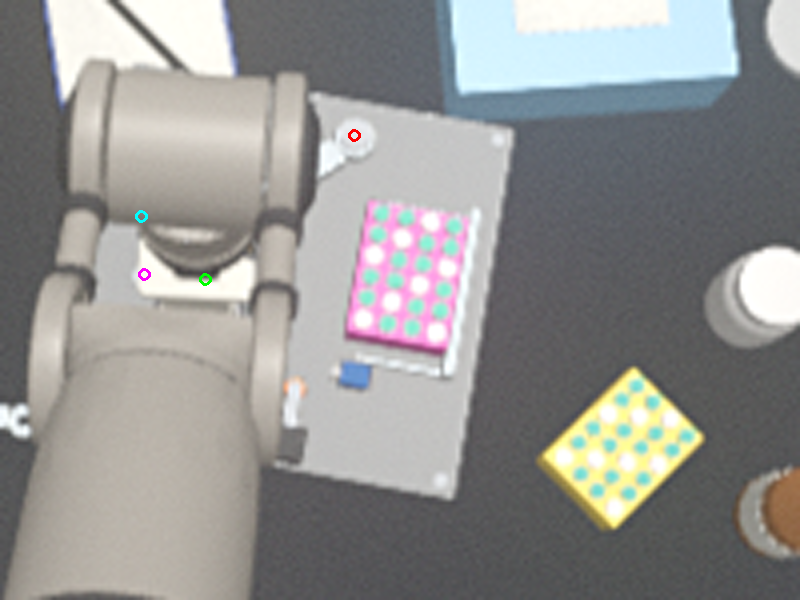

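View pics/wrist4.png

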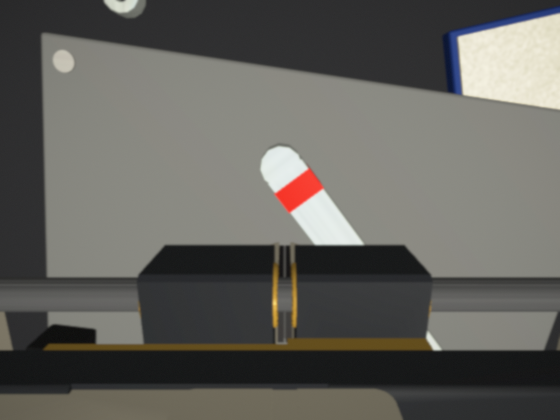

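```bash
python3 - <<'E'
from h import *
from mv import *
s,R=state(); P=s["tool_pos"]
c=robot.calibration("wrist"); Rw=cv2.Rodrigues(c["rvec"])[0]; o=-Rw.T@c["tvec"]
print("cam in tool mm",1e3*R.T@(o-P),"cam axis in tool",R.T@Rw[2])
print("TCP px",proj(c,P), "grasp pt",proj(c,P-R[:,2]*.019),"66mm up",proj(c,P-R[:,2]*.066))
for px in [(281,160),(360,240),(432,335)]:
  X=ray(c,px,.103); d=X[:2]-q[:2];cc,t=np.cos(q[2]),np.sin(q[2]); print(px,X.round(4),1e3*(cc*d[0]+t*d[1]),1e3*(-t*d[0]+cc*d[1]))
print(proj(c,[S2W(-29,136,103),S2W(105,0,103),S2W(-150,180,85)]))
E
python3 - <<'E'
import cv2
a=cv2.imread("pics/scene4.png")[100:400,350:700]; cv2.imwrite("pics/s4b.png",cv2.resize(a,None,fx=2,fy=2))
a=cv2.imread("pics/scene0.png")[40:140,420:550]; cv2.imwrite("pics/s0b.png",cv2.resize(a,None,fx=5,fy=5,interpolation=cv2.INTER_CUBIC))
E
```

```text
cam in tool mm [  69.17918143    0.46280577 -179.85105662] cam axis in tool [-2.57698220e-01  8.64225302e-04  9.66225067e-01]
TCP px [[283.05896871 247.54897043]] grasp pt [[282.97550226 261.98905102]] 66mm up [[282.66603276 315.52869478]]
(281, 160) [0.6035 0.1011 0.103 ] -28.342685652374925 139.44465360836813
(360, 240) [0.6415 0.0616 0.103 ] 15.058324483831273 106.00429579871545
(432, 335) [0.6814 0.0084 0.103 ] 62.35729941594744 59.28098460772215
[[278.60350156 167.18752905]
 [480.57964595 434.80813154]
 [ 35.47682351  34.45690797]]
```

View pics/s4b.png

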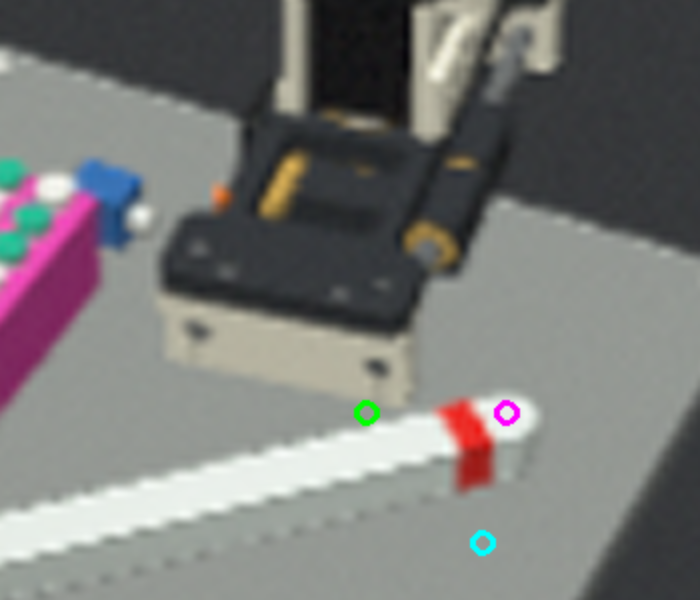

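View pics/s0b.png

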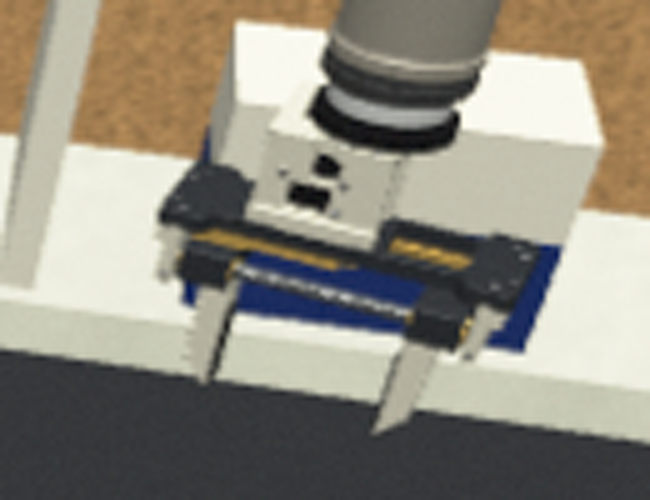

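```bash
python3 - <<'E'
from h import *
from mv import *
P=np.array([0.14527,0.50402,0.20394]); R=Ro.from_euler("xyz",[-3.14,0,2.86086]).as_matrix()
c=robot.calibration("scene")
im=cv2.imread("pics/scene0.png"); a=cv2.resize(im[40:140,420:550],None,fx=5,fy=5,interpolation=cv2.INTER_CUBIC)
for d in [0,.019,.047+.019]:
  for s in(-1,1):
    u=proj(c,P+R[:,1]*s*.046-R[:,2]*d)[0]; print(d,s,u); cv2.circle(a,tuple(int(v) for v in (u-[420,40])*5),5,(0,255,0),2)
cv2.imwrite("pics/s0c.png",a)
A=cv2.imread("pics/s2.png").astype(int);B=cv2.imread("pics/s3.png").astype(int)
D=np.abs(A-B).max(2)[290:420,270:640]; print("diff bar region",D.mean(),(D>60).sum(), np.percentile(D,99))
E
```

```text
0 -1 [460.92262157 121.55671287]
0 1 [492.80504361 130.73712986]
0.019 -1 [462.61343663 115.84537102]
0.019 1 [494.82783487 124.95992326]
0.066 -1 [466.92670522 101.27574   ]
0.066 1 [499.99214157 110.21037027]
diff bar region 1.827047817047817 0 24.0
```

View pics/s0c.png

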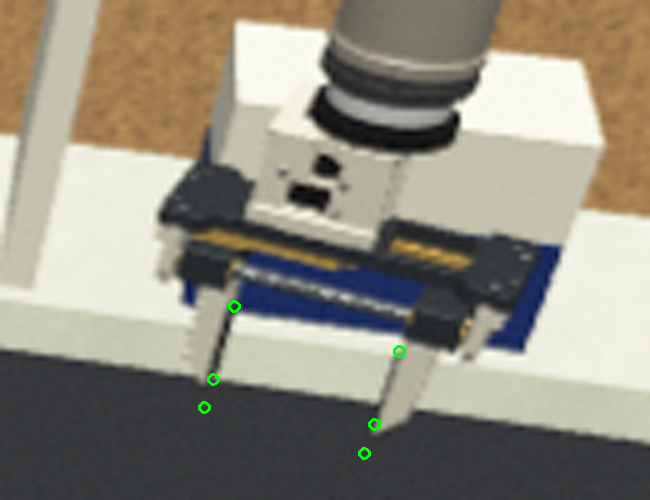

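The finger tips in the first picture end about 16 mm short of the projected TCP (crop 213,379 versus 204,407). The bar did not move while the TCP crossed it at z = 91 mm, which agrees. I'll go back outside the bar and find the deck by touch.

```bash
python3 -m pendant '[[[0,0,-20],0],[[0,0,-40],0],[[15,15,-45],0],[[35,32,-45],0],[[52,42,-45],0],[[54,42,-30],0],[[54,42,-5],0],[[54,42,2],0],[[54,42,4],0],[[54,42,4],0]]' ; sed -i '/r=165/,$d' mv.py; python3 mv.py; for i in 1 2 ; do python3 -m pendant '[[[0,0,2],0],[[0,0,4],0],[[0,0,4],0]]'>/dev/null; python3 mv.py; done
```

```text
time: 9.95
tool_pos: [0.6464, 0.1072, 0.0873]
tool_rot: [3.139, -0.009, 1.558]
contact_force: [-0.2, -0.2, 0.4]
opening: 0.0003
t 9.95 shaker xyz [ 13.2 151.8] 87.3 Fsh [-0.13 -0.26] 0.4 yawerr deg 7.8 open 0.3 tilt [ 3.1394 -0.0085]
t 10.2 shaker xyz [ 13.5 151.7] 83.9 Fsh [-0.55 -0.24] -0.17 yawerr deg 7.78 open 0.1 tilt [ 3.1383 -0.0086]
t 10.45 shaker xyz [ 13.4 151.7] 79.7 Fsh [-0.3   0.09] 0.22 yawerr deg 7.78 open 0.4 tilt [ 3.1386 -0.0086]
```

```bash
for i in 1 2 3; do python3 -m pendant '[[[0,0,1],0],[[0,0,2],0],[[0,0,2],0]]'>/dev/null; python3 mv.py; done
```

```text
t 10.7 shaker xyz [ 13.3 151.7] 77.5 Fsh [0.26 0.22] -0.38 yawerr deg 7.77 open 0.4 tilt [ 3.139  -0.0086]
t 10.95 shaker xyz [ 13.2 151.7] 75.2 Fsh [ 0.85 -0.15] 0.45 yawerr deg 7.78 open 0.6 tilt [ 3.1394 -0.0085]
t 11.2 shaker xyz [ 13.  151.6] 72.9 Fsh [ 0.21 -1.07] -0.12 yawerr deg 7.77 open 0.6 tilt [ 3.1399 -0.0085]
```

```bash
python3 - <<'E'
from h import *
im=robot.read_camera("scene"); cv2.imwrite("pics/s5.png",cv2.resize(im[180:280,240:360,::-1],None,fx=6,fy=6,interpolation=cv2.INTER_CUBIC))
E
```

```text
(no output)
```

View pics/s5.png

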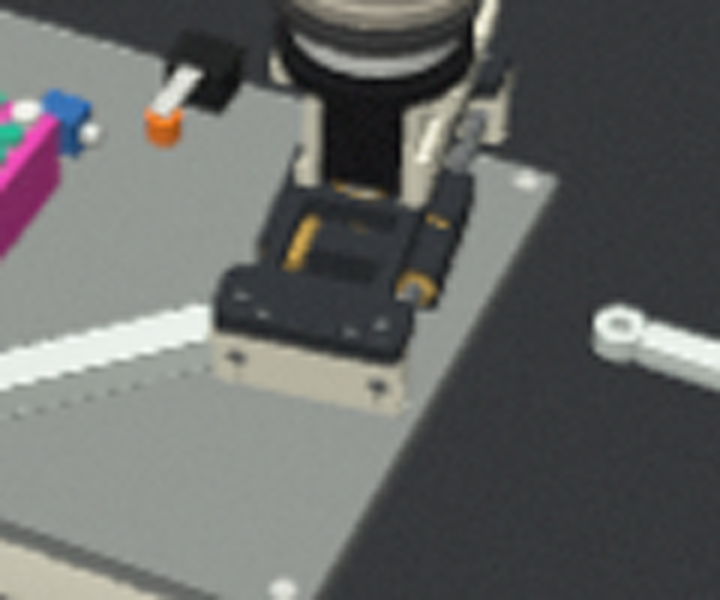

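```bash
python3 - <<'E'
from h import *
from mv import *
s,R=state();P=s["tool_pos"];c=robot.calibration("scene")
for d in (.045,.055,.066,.08):
    print(d,(P-R[:,2]*d)[2].round(3),((proj(c,[P+R[:,1]*.095+R[:,0]*k*.0375-R[:,2]*d for k in(-1,1)])-[240,180])*6).round(0).tolist())
E
```

```text
0.045 0.118 [[205.0, 469.0], [393.0, 511.0]]
0.055 0.128 [[204.0, 451.0], [395.0, 493.0]]
0.066 0.139 [[204.0, 431.0], [396.0, 473.0]]
0.08 0.153 [[204.0, 405.0], [397.0, 447.0]]
```

```bash
for i in 1 2 3; do python3 -m pendant '[[[0,0,1],0],[[0,0,2],0],[[0,0,2],0]]'>/dev/null; python3 mv.py; done
```

```text
t 11.5 shaker xyz [ 12.9 151.6] 70.7 Fsh [0.83 0.2 ] -0.12 yawerr deg 7.78 open 0.4 tilt [ 3.1402 -0.0085]
t 11.75 shaker xyz [ 12.8 151.6] 68.5 Fsh [-0.93  1.07] -0.66 yawerr deg 7.77 open 0.5 tilt [ 3.1405 -0.0085]
t 12.0 shaker xyz [ 12.6 151.6] 66.2 Fsh [-0.16  0.17] -0.64 yawerr deg 7.77 open 0.4 tilt [ 3.141  -0.0084]
```

```bash
for i in 1 2 3 4; do python3 -m pendant '[[[0,0,1],0],[[0,0,1.3],0]]'>/dev/null; python3 mv.py; done
```

```text
t 12.17 shaker xyz [ 12.5 151.6] 64.7 Fsh [-0.62  0.19] 0.25 yawerr deg 7.77 open 0.3 tilt [ 3.1412 -0.0085]
t 12.33 shaker xyz [ 12.5 151.6] 63.3 Fsh [-1.08 -1.06] 2.09 yawerr deg 7.77 open 0.3 tilt [ 3.1413 -0.0084]
t 12.5 shaker xyz [ 12.5 151.6] 63.2 Fsh [-3.97 -0.72] 8.97 yawerr deg 7.78 open 0.3 tilt [ 3.1407 -0.0083]
t 12.67 shaker xyz [ 12.5 151.6] 63.2 Fsh [-3.63 -1.02] 8.7 yawerr deg 7.79 open 0.2 tilt [ 3.1401 -0.0082]
```

```bash
python3 -m pendant '[[[0,0,-2],0],[[0,0,-4.5],0],[[0,0,-4.5],0]]'; cat >> mv.py <<'E'
    r=165
    for th in [.82,.75,.65,.55,.45,.35,.28,.22,.18,.14,.1,.05,0]:
        x=105-r*np.cos(th)+10*np.sin(th)+9.6; y=r*np.sin(th)+10*np.cos(th)+10.9
        print(th,end=" "); to(round(x,1),round(y,1),67.5)
E
python3 mv.py
```

```text
time: 12.92
tool_pos: [0.6462, 0.1071, 0.0683]
tool_rot: [3.139, -0.008, 1.558]
contact_force: [0.5, 0.1, -0.4]
opening: 0.0004
t 12.92 shaker xyz [ 12.9 151.7] 68.3 Fsh [0.46 0.16] -0.36 yawerr deg 7.79 open 0.4 tilt [ 3.139  -0.0083]
0.82 -> (np.float64(9.3), np.float64(138.4), 67.5) tool mm [-12.7  -5.4   0.7]
0.75 -> (np.float64(0.7), np.float64(130.7), 67.5) tool mm [-19.1 -15.    0.6]
0.65 -> (np.float64(-10.7), np.float64(118.7), 67.5) tool mm [-29.5 -27.9   0.5]
0.55 -> (np.float64(-20.8), np.float64(105.7), 67.5) tool mm [-41.  -39.7   0.3]
0.45 -> (np.float64(-29.6), np.float64(91.7), 67.5) tool mm [-53.7 -50.3   0.2]
0.35 -> (np.float64(-37.0), np.float64(76.9), 67.5) tool mm [-67.3 -59.6   0.1]
0.28 -> (np.float64(-41.2), np.float64(66.1), 67.5) tool mm [-77.5 -65.2  -0. ]
0.22 -> (np.float64(-44.2), np.float64(56.7), 67.5) tool mm [-86.4 -69.5  -0.1]
0.18 -> (np.float64(-45.9), np.float64(50.3), 67.5) tool mm [-92.5 -72.   -0.2]
0.14 -> (np.float64(-47.4), np.float64(43.8), 67.5) tool mm [-98.7 -74.4  -0.2]
0.1 -> (np.float64(-48.6), np.float64(37.3), 67.5) tool mm [-105.   -76.5   -0.3]
0.05 -> (np.float64(-49.7), np.float64(29.1), 67.5) tool mm [-113.   -78.7   -0.4]
0 -> (np.float64(-50.4), np.float64(20.9), 67.5) tool mm [-121.   -80.5   -0.4]
```

```bash
python3 -m pendant '[[[-6,-2,0],0],[[-12,-5,0],0],[[-15,-9,0],0],[[-18,-14,0],0],[[-22,-19,0],0],[[-27,-25,0],0],[[-31,-30,0],0],[[-36,-35,0],0],[[-41,-40,0],0],[[-46,-44,0],0]]'; python3 mv.py; python3 - <<'E'
from h import *
im=robot.read_camera("scene"); cv2.imwrite("pics/s6.png",cv2.resize(im[150:300,150:350,::-1],None,fx=4,fy=4,interpolation=cv2.INTER_CUBIC))
E
```

```text
time: 13.75
tool_pos: [0.6011, 0.0611, 0.0679]
tool_rot: [3.139, -0.008, 1.558]
contact_force: [1.4, 0.5, 1.2]
opening: 0.0006
t 13.75 shaker xyz [-24.9  99.6] 67.9 Fsh [1.33 0.75] 1.18 yawerr deg 7.79 open 0.6 tilt [ 3.1388 -0.0084]
0.82 -> (np.float64(9.3), np.float64(138.4), 67.5) tool mm [33.8 39.1  0.8]
0.75 -> (np.float64(0.7), np.float64(130.7), 67.5) tool mm [27.4 29.6  0.7]
0.65 -> (np.float64(-10.7), np.float64(118.7), 67.5) tool mm [17.  16.6  0.6]
0.55 -> (np.float64(-20.8), np.float64(105.7), 67.5) tool mm [5.5 4.9 0.5]
0.45 -> (np.float64(-29.6), np.float64(91.7), 67.5) tool mm [-7.2 -5.7  0.3]
0.35 -> (np.float64(-37.0), np.float64(76.9), 67.5) tool mm [-20.8 -15.1   0.2]
0.28 -> (np.float64(-41.2), np.float64(66.1), 67.5) tool mm [-31.  -20.7   0.1]
0.22 -> (np.float64(-44.2), np.float64(56.7), 67.5) tool mm [-39.9 -24.9  -0. ]
0.18 -> (np.float64(-45.9), np.float64(50.3), 67.5) tool mm [-46.  -27.5  -0.1]
0.14 -> (np.float64(-47.4), np.float64(43.8), 67.5) tool mm [-52.2 -29.9  -0.1]
0.1 -> (np.float64(-48.6), np.float64(37.3), 67.5) tool mm [-58.5 -31.9  -0.2]
0.05 -> (np.float64(-49.7), np.float64(29.1), 67.5) tool mm [-66.5 -34.1  -0.3]
0 -> (np.float64(-50.4), np.float64(20.9), 67.5) tool mm [-74.5 -35.9  -0.3]
```

View pics/s6.png

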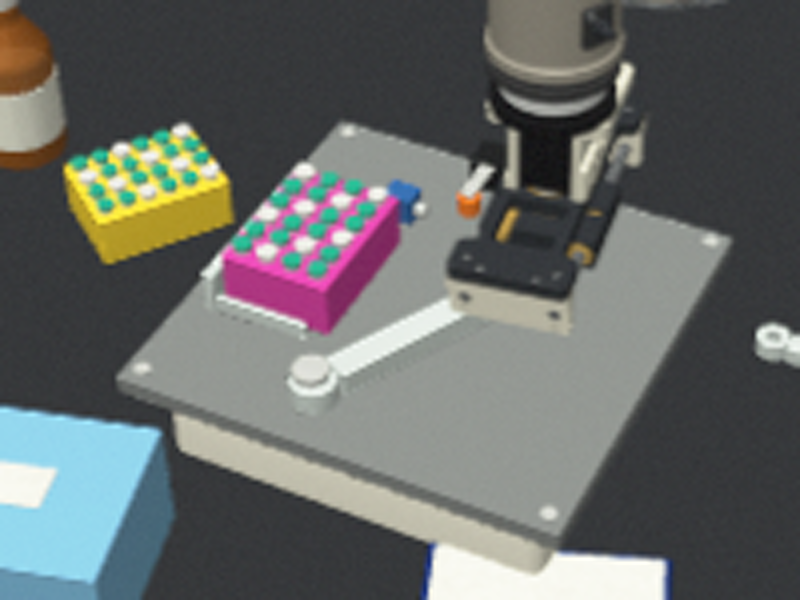

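The bar now follows the finger; it leaves the pin at crop (310,370) and runs under the gripper at (465,305). I continue up to the roller.

```bash
python3 -m pendant '[[[-6,-5,0],0],[[-11,-9,0],0],[[-16,-12,0],0],[[-21,-15,0],0],[[-26,-18,0],0],[[-31,-21,0],0],[[-36,-23,0],0],[[-40,-25,0],0],[[-43,-26,0],0],[[-46,-27.5,0],0]]'; python3 mv.py|grep -v "0\.[2-8].*->"
```

```text
time: 14.63
tool_pos: [0.5722, 0.0144, 0.0674]
tool_rot: [3.14, -0.008, 1.558]
contact_force: [0.9, 1.2, 1.4]
opening: 0.0003
t 14.63 shaker xyz [-46.5  49.1] 67.4 Fsh [0.68 1.27] 1.41 yawerr deg 7.75 open 0.3 tilt [ 3.1399 -0.0081]
0.18 -> (np.float64(-45.9), np.float64(50.3), 67.5) tool mm [ 1.1  0.8 -0.1]
0.14 -> (np.float64(-47.4), np.float64(43.8), 67.5) tool mm [-5.1 -1.6 -0.2]
0.1 -> (np.float64(-48.6), np.float64(37.3), 67.5) tool mm [-11.4  -3.6  -0.2]
0.05 -> (np.float64(-49.7), np.float64(29.1), 67.5) tool mm [-19.4  -5.8  -0.3]
0 -> (np.float64(-50.4), np.float64(20.9), 67.5) tool mm [-27.4  -7.6  -0.4]
```

```bash
python3 -m pendant '[[[-1.5,-0.5,0],0],[[-3,-1,0],0],[[-4.5,-1.5,0],0],[[-6,-2,0],0],[[-7.5,-2.5,0],0],[[-8.5,-2.8,0],0]]'>/dev/null; python3 mv.py|grep shaker; for i in 1 2 3; do python3 -m pendant '[[[-1,-0.3,0],0],[[-2,-0.5,0],0],[[-3,-0.8,0],0]]'>/dev/null; python3 mv.py|grep shaker; done
```

```text
t 15.13 shaker xyz [-46.3  42. ] 68.0 Fsh [5.01 8.12] 0.66 yawerr deg 7.76 open 0.5 tilt [ 3.1351 -0.01  ]
t 15.38 shaker xyz [-45.9  40.3] 68.2 Fsh [2.53 6.58] -0.92 yawerr deg 7.77 open 0.4 tilt [ 3.1329 -0.0116]
t 15.63 shaker xyz [-46.1  38.3] 68.2 Fsh [1.86 4.83] -0.09 yawerr deg 7.78 open 0.6 tilt [ 3.1322 -0.0131]
t 15.88 shaker xyz [-46.4  35.4] 68.1 Fsh [1.22 2.43] 0.37 yawerr deg 7.8 open 0.6 tilt [ 3.1322 -0.0132]
```

```bash
for i in 1 2 3; do python3 -m pendant '[[[-1,-0.2,0],0],[[-2,-0.4,0],0],[[-2,-0.4,0],0]]'>/dev/null; python3 mv.py|grep shaker; done
```

```text
t 16.13 shaker xyz [-46.8  32.7] 67.9 Fsh [-0.44  0.9 ] 0.6 yawerr deg 7.79 open 0.4 tilt [ 3.1329 -0.0125]
t 16.38 shaker xyz [-47.1  30.1] 67.8 Fsh [-0.07  0.11] -0.42 yawerr deg 7.78 open 0.4 tilt [ 3.1334 -0.0122]
t 16.63 shaker xyz [-47.3  27.8] 67.7 Fsh [0.18 0.99] -0.41 yawerr deg 7.77 open 0.7 tilt [ 3.1336 -0.0121]
```

```bash
for i in 1 2 3 4 5 6 7; do python3 -m pendant '[[[-0.7,-0.1,0],0],[[-1,-0.1,0],0]]'>/dev/null; python3 mv.py|grep shaker; done
```

```text
t 16.8 shaker xyz [-47.3  26.7] 67.7 Fsh [ 0.32 -0.54] -0.4 yawerr deg 7.77 open 0.2 tilt [ 3.1337 -0.012 ]
t 16.97 shaker xyz [-47.2  25.6] 67.7 Fsh [ 1.05 -0.06] 0.0 yawerr deg 7.77 open 0.4 tilt [ 3.1336 -0.012 ]
t 17.13 shaker xyz [-47.2  24.5] 67.7 Fsh [0.34 0.83] 0.27 yawerr deg 7.77 open 0.7 tilt [ 3.1337 -0.0119]
t 17.3 shaker xyz [-47.2  23.4] 67.6 Fsh [ 1.12 -0.04] -0.4 yawerr deg 7.77 open 0.2 tilt [ 3.1337 -0.0119]
t 17.47 shaker xyz [-47.1  22.3] 67.6 Fsh [-0.59  0.11] 0.51 yawerr deg 7.77 open 0.4 tilt [ 3.1337 -0.0119]
t 17.63 shaker xyz [-47.1  21.7] 67.7 Fsh [0.08 3.01] -0.22 yawerr deg 7.75 open 0.4 tilt [ 3.1336 -0.0127]
t 17.8 shaker xyz [-47.1  21.5] 67.7 Fsh [-0.16  5.72] 1.19 yawerr deg 7.74 open 0.5 tilt [ 3.1334 -0.014 ]
```

```bash
python3 -m pendant '[[[-1.1,0,0],0],[[-1.3,0,0],0]]'>/dev/null; python3 mv.py|grep shaker;python3 -m pendant '[[[-1.3,0,0],0],[[-1.5,0,0],0]]'>/dev/null; python3 mv.py|grep shaker
```

```text
t 17.97 shaker xyz [-47.1  21.5] 67.7 Fsh [-0.57  7.33] 0.96 yawerr deg 7.73 open 0.5 tilt [ 3.1333 -0.016 ]
t 18.13 shaker xyz [-47.1  21.5] 67.7 Fsh [0.04 7.84] 0.73 yawerr deg 7.71 open 0.6 tilt [ 3.1332 -0.0184]
```

```bash
python3 -m pendant '[[[-1.6,0,0],0],[[-1.8,0,0],0]]'>/dev/null; python3 mv.py|grep shaker;python3 -m pendant '[[[-1.9,0,0],0],[[-1.9,0,0],0]]'>/dev/null; python3 mv.py|grep shaker
```

```text
t 18.3 shaker xyz [-47.1  21.5] 67.8 Fsh [-1.09 10.37] 0.9 yawerr deg 7.69 open 0.5 tilt [ 3.1332 -0.0212]
t 18.47 shaker xyz [-47.1  21.6] 67.8 Fsh [-0.5   9.74] 1.07 yawerr deg 7.68 open 0.8 tilt [ 3.133  -0.0243]
```

```bash
python3 -m pendant '[[[-1.9,0,0],0],[[-1.9,0,0],0],[[-1.9,0,0],0],[[-1.9,0,0],0]]'>/dev/null; python3 mv.py|grep shaker;python3 -m pendant '[[[-1.9,0,0],0],[[-1.9,0,0],0],[[-1.9,0,0],0],[[-1.9,0,0],0]]'>/dev/null; python3 mv.py|grep shaker
```

```text
t 18.8 shaker xyz [-47.1  21.7] 67.9 Fsh [-0.37 10.84] 0.63 yawerr deg 7.67 open 0.1 tilt [ 3.1329 -0.0271]
t 19.13 shaker xyz [-47.1  21.8] 67.9 Fsh [-1.14  9.33] 1.36 yawerr deg 7.66 open 0.4 tilt [ 3.1328 -0.03  ]
```

```bash
python3 -m pendant '[[[3,0.5,0],0],[[8,1,0],0],[[18,2,0],0],[[28,4,0],0],[[28,4,-30],0],[[28,4,-65],0],[[35,4,-100],0],[[65,4,-130],0],[[100,4,-150],0],[[135,4,-150],0]]'|head -2; python3 -m pendant '[[[35,0,0],0],[[70,0,0],0],[[105,0,0],0],[[130,0,0],0],[[130,0,0],0]]'; python3 - <<'E'
from h import *
im=robot.read_camera("top"); cv2.imwrite("pics/t7.png",cv2.resize(im[115:255,215:405,::-1],None,fx=4.2,fy=4.2,interpolation=cv2.INTER_CUBIC))
im=robot.read_camera("scene"); cv2.imwrite("pics/s7.png",cv2.resize(im[150:300,150:350,::-1],None,fx=4,fy=4,interpolation=cv2.INTER_CUBIC))
E
```

```text
time: 19.97
tool_pos: [0.5744, 0.1193, 0.2277]
time: 20.38
tool_pos: [0.5755, 0.2549, 0.2315]
tool_rot: [3.123, -0.032, 1.56]
contact_force: [-0.3, 0.4, 0.2]
opening: 0.0007
```

View pics/t7.png

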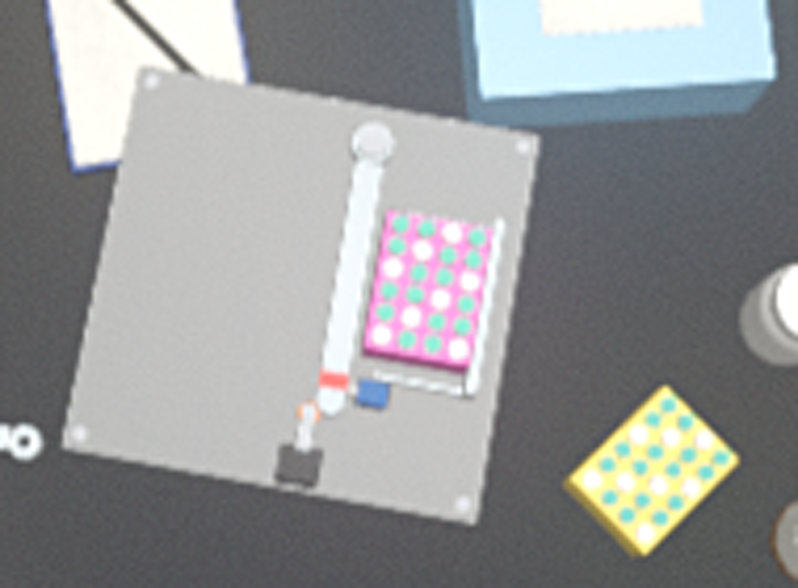

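View pics/s7.png

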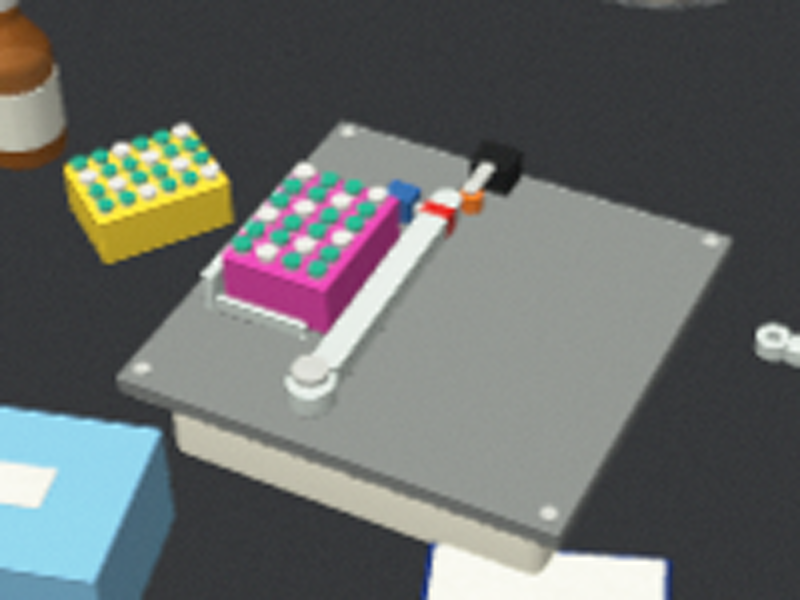

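```bash
python3 - <<'E'
from h import *; from mv import q
im=cv2.imread("pics/t7.png"); hsv=cv2.cvtColor(im,cv2.COLOR_BGR2HSV)
m=cv2.inRange(hsv,(140,60,80),(172,255,255)); m=cv2.morphologyEx(m,cv2.MORPH_CLOSE,np.ones((41,41)))
ct=robot.calibration("top")
def sh(p,z=.125):
    P=ray(ct,(215+p[0]/4.2-.38,115+p[1]/4.2-.38),z)
    d=P[:2]-q[:2];cc,s=np.cos(q[2]),np.sin(q[2]);return 1e3*np.array([cc*d[0]+s*d[1],-s*d[0]+cc*d[1]])
A=np.array([sh((np.where(m[r])[0].max()+1,r)) for r in range(232,342,2)]);k=np.polyfit(A[:,0],A[:,1],1);print(k[0],np.polyval(k,[-50,50]))
print("tip",sh((331,401),.103),"pin",sh((373,143),.112))
a,b=robot.read_camera("top"),None
s0=cv2.imread("pics/top0.png")[:,:,::-1].astype(int);D=np.abs(s0-a).max(2)
for n,(x0,y0,x1,y1) in dict(bottle=(395,225,435,260),jar=(385,170,425,205),stand=(115,150,185,195)).items(): print(n,D[y0:y1,x0:x1].mean().round(1))
E
```

```text
-0.0018697249156080801 [-92.3152024  -92.50217489]
tip [-85.28751132  -2.34367446] pin [102.45392244   0.44249432]
bottle 3.3
jar 2.7
stand 61.0
```

```bash
python3 - <<'E'
from h import *
a=robot.read_camera("scene"); s0=cv2.imread("pics/scene0.png")[:,:,::-1].astype(int)
print(np.abs(s0-a).max(2)[240:310,385:465].mean())
print(robot.observe()["contact_force"], robot.hand_in())
E
```

```text
1.8814285714285715
the job is handed in; nothing more can be done
[ 0.3690997   0.03842991 -0.70885948] None
```

The rack is pushed home on the fence, and the bar is swung through the catch and held on the stop screw. I handed the job in at about 20.6 s, and no verdict was reported.

**What I did:**
- I pushed the magenta rack onto the fence with two spread fingers, ending at about 13.6 N.
- I swung the bar through the roller catch, with about 8 N at the peak. I met the screw by feel.
- I held my push at about 10 N for some 0.9 s. With the lever and the catch pull, that should be roughly 11–15 N on the screw. I could not measure the screw force directly.
- I then backed off and raised the tool.

**Last checks:**
- **Rack:** it stayed flush. The measured skew to my fitted shaker frame is 0.002 rad, and its back edge reads y about -92.4 mm where home is -94. That 1.5 mm is about the error of the fit, which also put the fence face and the pin 1–3 mm off.
- **Bar:** the tip centre is at shaker y of about -2 mm, behind the roller and against the screw.
- **Bottle, jar and tube stand:** they are unchanged in the pictures. The stand was hidden under the arm in the top view, so I checked it in the scene view.
- **Robot:** it was touching nothing.

**What disagreed:** the shut fingertips end about 21 mm short of the reported TCP, although the TCP is described as lying at their very end. My first sweep therefore passed over the bar without touching it. I found the real tip height by touching the deck with about 9 N, then repeated the sweep lower.

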